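Lay out the night things on the wardrobe shelf

TASK

Lay out the night things on the beech shelf so that their owner can find each one by touch with the lights off: stand the silver travel mug in the middle of the round cork coaster, and stand the glass jar directly to the left of the mug (seen from the robot's side) with a gap of about 3 cm between them. Lay the orange case in the middle of the lid of the blue keepsake box, lengthways along it, and lay the yellow torch flat across the front of the alarm clock, centred on it and parallel to it, with a gap of about 5 cm. Do not shift the perfume bottle, the ring dish or the pink lip-balm pot.

Things in the scene. Friction and masses are not known exactly. Their poses are not given: they have to be found in the camera images.
- mug_mid (a point): Silver aluminium travel mug with a black lid, no handle: an upright straight cylinder 62 mm in diameter, 88 mm tall (lid 60 mm in diameter). The point is on its axis, half-way up (44 mm above its base); z up its axis. About 0.2 kg, loose. Grip it across its diameter a little above half height, so that the gripper's palm stays clear of the lid.
- jar_mid (a point): Clear glass jar of coloured sweets with a silver and green twist cap: an upright cylinder 58 mm in diameter, 80 mm tall; the cap is the top 15 mm and also 58 mm in diameter. The point is on its axis, half-way up (40 mm above its base); z up its axis. About 0.2 kg, loose.
- case_mid (a point): Orange silicone case, a rounded block lying flat: 58 mm along its x, 96 mm along its y (its length), 32 mm tall. The point is its centre, half-way up. About 0.1 kg, loose. It may end up either way round.
- torch_mid (a point): Yellow flat-bodied pocket torch with black ends, lying flat: 30 mm along its x, 115 mm along its y (its length, lens at the +y end), 26 mm tall. The point is its centre, half-way up. About 0.1 kg, loose. It may end up either way round.
- coaster: Round dark-brown cork coaster, fixed to the shelf: 92 mm in diameter, 4 mm thick. Origin at the centre of its underside, on the shelf surface; its axes are the robot base's (x away from the robot, y to the robot's left, z up), so left of the mug is +y.
- keepsake_box: Blue keepsake box with a closed lid and brass corners, too heavy to move (fixed): 90 mm along its x, 130 mm along its y (its length), flat lid top at 60 mm. Origin at the centre of its underside; z up; turned a little on the shelf.
- clock: White alarm clock with a red snooze bar on top, fixed: 40 mm deep along its x, 110 mm wide along its y, 48 mm tall. Origin at the centre of its underside; its dial, the front, is the -x face (20 mm from the origin), turned roughly towards the robot; the back has a grey battery cover and two grey knobs.
- perfume: Amber perfume bottle with a brass cap, a bystander to be left alone: 32 mm by 48 mm, 90 mm tall. Origin at the centre of its underside. Loose.
- ring_dish: Small white ceramic dish with two rings in it, a bystander to be left alone: 70 mm in diameter, 16 mm tall. Origin at the centre of its underside. Loose.
- balm_pot: Small round pink lip-balm pot with a white lid, a bystander to be left alone: 34 mm in diameter, 28 mm tall. Origin at the centre of its underside. Loose.

How it is judged:
By the outcome, as a careful person would: the job done as asked, in the order asked, and still so for the second after the job is handed in, with the robot touching nothing.
It also fails if it takes over 96 s, if anything falls off the work surface, if the arm or the gripper's body presses on something with over 40 N, if the wrist force passes 120 N, or if a joint passes its speed limit or range.

ROBOT

A 6-joint arm with a two-finger parallel gripper is mounted at the origin on the work surface. World frame = base frame: x ahead of the robot, y to its left, z up, the work surface at z = 0. Lengths are in m, angles in degrees, forces in N, time in s.
With the tool pointing down it reaches from about 0.4 to 0.825 m from the base axis. Payload 7 kg.
Tool frame: the origin (TCP) lies at the very end of the fingers, on their centre line; the grasp point (between the pads) lies 19 mm behind it; x points along the fingers, z is the direction in which the jaws open and shut, and the axes are right-handed (so a half turn about x gives the same grasp; the last joint's range is limited). The gripper opens to 88 mm and grips with 3 to 60 N. Pads are 19 mm wide; open, the fingers measure 130 mm over their backs; the gripper's body (78 mm by 193 mm) begins 47 mm behind the grasp point.
Start: joints at [82.569, 20.546, 0.682, 0, -70.136, -16.507], TCP at [0.274, 0.617, 0.227] pointing down, gripper open.
Joint ranges: [-176.03, 176.03], [-82.01, 121.73], [-58.28, 71.71], [-173.87, 95.51], [-174.79, -0.11], [-173.66, 173.66]. Speed limits (degrees/s): [136.94, 136.94, 172.46, 180, 180, 180].

INTERFACE

Orientations are given as [roll, pitch, yaw] about the fixed x, y, z axes, in that order (R = Rz(yaw) Ry(pitch) Rx(roll)).
In Python, from plant import * gives the robot as it stands.
- The arm moves only by the tool arm_command, never from a script. Its argument "commands" is one flat list of numbers, 5 for each row, row after row: the shift along the tool's x, y, z in mm, then the turn about the tool's x in degrees, then the opening in per cent of the stroke, from 0 (shut) to 100 (fully open). A call has 1 to 5 rows; each row shifts and turns the pose as measured when the row begins, along the tool's axes as they then stand; what a row does not reach is not made up. A row lasts 1/8 s, in which the tool goes at most 62.5 mm and 10.7 degrees, less where a joint would pass 70% of its speed; a pose out of reach is approached as far as the arm can. A call is refused whole if a number of a shift passes 62.5 or a number of a turn 10.7, either way. A call with a gripper value outside its range is refused whole. The fingers move at their own pace and stop on an object; the grip force is fixed at half the most. Time passes only in rows, so rows that do not move let the fingers close. It gives the time, the measured TCP pose, the force and the opening at its end, in the units of the state.
- get_obs(): the state, without advancing time (a new reading comes with each control period).
- snapshot(name): name is "side" or "top" or "wrist"; returns a dict with "frame" (480x640x3 uint8, blue, green, red), "fov_y" (degrees; the focal length in pixels is half the picture's height over the tangent of half this angle, whatever the lens; pixels are square), "cx", "cy" (the principal point, pixels), "world_to_cam" (4x4, takes a point from world to camera coordinates). Camera axes: x right, y up, looking along -z (the intrinsics and any distortion apply to the point x, -y, -z); pixel columns grow to the right and rows downward; lengths in m; the calibration is good to about 2 mm. A picture is of the moment at which its call begins. There is no depth.
- close_job(): hands the job in, once; it reports no verdict.
The state is a dict: "clock": time; "joint_pos": joint angles; "qvel": joint speeds; "tau": joint torques, N m; "tool_pos": TCP position; "orientation": TCP orientation; "force": force on the tool from outside, world axes, zero at the start; "moment": the same for the moment, N m; "opening": finger opening in m.
Only numpy, scipy, OpenCV 4.12 (cv2) and the standard library are available. Lean on these libraries where they do the work, as an engineer would, in place of code of your own. Each camera call takes 0.05 s, during which the arm holds its last target. There are 200 camera calls.

## Working session

There is one attempt and no reset: what is moved stays moved. The work goes in short steps, Python scripts to look and compute and a tool call to move; the robot and the scene stay as the last step left them, time stands still between calls to the robot, and variables do not carry over. Pictures are saved under pics/ and viewed, about 12 in all and at most 16, crops included, and the job is handed in when it is done.

Besides the shell and the picture viewer there is one more tool, called as name(argument=value, ...), one argument or row to a line, values as JSON. arm_command: Moves the arm, as the interface text tells. Its arguments: {"type":"object","properties":{"commands":{"type":"array"}},"required":["commands"]}

```bash
ls; mkdir -p pics; python3 - <<'E'
from plant import *
import cv2,numpy as np,pickle
o=get_obs();print(o)
for n in ["top","side","wrist"]:
    s=snapshot(n);cv2.imwrite(f"pics/{n}0.png",s["frame"]);pickle.dump(s,open(f"{n}0.pkl","wb"))
    print(n,s["fov_y"],s["cx"],s["cy"],{k:v for k,v in s.items() if k not in("frame","fov_y","cx","cy")})
E
```

```text
pics
{'clock': 0.0, 'joint_pos': array([ 8.25685231e+01,  2.05929241e+01,  6.34299079e-01, -2.15182555e-02,
       -7.01380842e+01, -1.65067367e+01]), 'qvel': array([-0.01003203, -0.03954573,  0.03370276, -0.01019783,  0.06661573,
        0.07843164]), 'tau': array([-6.58156641e-04, -5.82721889e+01,  2.93062556e+01,  6.99729234e+00,
        6.75067960e-03, -1.48849299e-04]), 'tool_pos': array([0.27369984, 0.61646935, 0.2256055 ]), 'orientation': array([   4.69426057,   89.90119709, -109.25128105]), 'force': array([-0.24897077, -0.40323446, -0.09780003]), 'moment': array([0.01068188, 0.01938893, 0.02165463]), 'opening': 0.08800593463566027}
top 55.994462733714556 319.7916335410561 236.18312318600604 {'world_to_cam': array([[ 0.00165611, -0.99999676,  0.00193492, -0.00109835],
       [ 0.97470574,  0.00204664,  0.22348274, -0.5358067 ],
       [-0.22348597,  0.00151587,  0.97470597, -0.86141825],
       [ 0.        ,  0.        ,  0.        ,  1.        ]])}
side 45.943714687133394 329.79846952850573 245.08681745982207 {'world_to_cam': array([[-0.6801848 , -0.73269345, -0.02255986,  0.38485361],
       [ 0.33090664, -0.33436278,  0.88244112, -0.2526769 ],
       [-0.654102  ,  0.59275783,  0.46988161, -0.73733726],
       [ 0.        ,  0.        ,  0.        ,  1.        ]])}
wrist 69.46121416322063 323.5334462361774 240.25226557834787 {'world_to_cam': array([[-4.06171007e-01, -9.13796967e-01,  4.64054026e-04,
         6.74171306e-01],
       [ 8.77782354e-01, -3.90304039e-01, -2.77778503e-01,
         3.59573927e-02],
       [ 2.54014275e-01, -1.12418236e-01,  9.60645038e-01,
        -3.90017087e-01],
       [ 0.00000000e+00,  0.00000000e+00,  0.00000000e+00,
         1.00000000e+00]])}
```

View pics/top0.png

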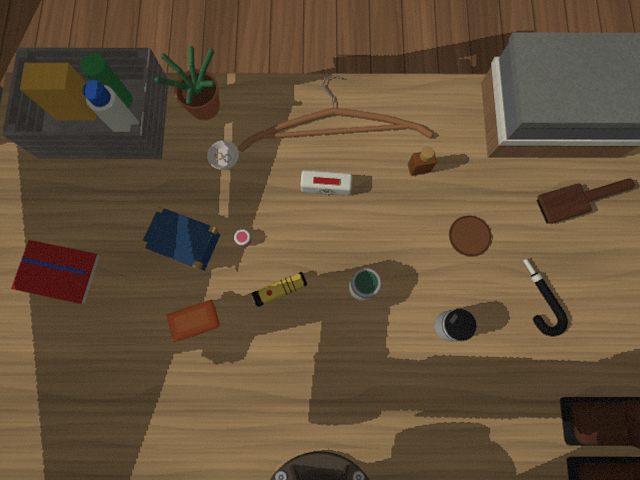

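View pics/side0.png

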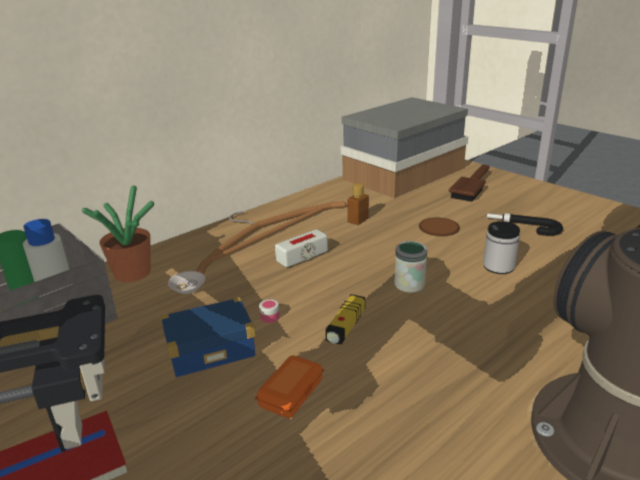

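Both views show all items. In the top view: mug lid (459,325), jar cap (365,283), case (193,320), torch (279,289), coaster (470,236), box (182,239), clock (327,183), balm (242,237), dish (223,155), perfume (422,162).

```bash
cat > h.py <<'E'
import numpy as np,cv2,pickle
def cam(s):
    f=240/np.tan(np.radians(s["fov_y"]/2)); M=np.array(s["world_to_cam"]); return f,s["cx"],s["cy"],M
def proj(s,P):
    f,cx,cy,M=cam(s); c=np.atleast_2d(P)@M[:3,:3].T+M[:3,3]
    return np.c_[cx+f*c[:,0]/-c[:,2], cy-f*c[:,1]/-c[:,2]]
def ray(s,uv,z):
    f,cx,cy,M=cam(s); uv=np.atleast_2d(uv).astype(float)
    d=np.c_[(uv[:,0]-cx)/f,-(uv[:,1]-cy)/f,-np.ones(len(uv))]@M[:3,:3]
    C=-M[:3,:3].T@M[:3,3]; t=(z-C[2])/d[:,2]; return C+d*t[:,None]
def blob(s,box,lo,hi,z,lo2=None,hi2=None,hull=True,minv=40):
    """largest colour blob in box (x0,y0,x1,y1); contour cast on plane z"""
    x0,y0,x1,y1=box; h=cv2.cvtColor(s["frame"],cv2.COLOR_BGR2HSV)[y0:y1,x0:x1]
    m=cv2.inRange(h,lo,hi)
    if lo2: m|=cv2.inRange(h,lo2,hi2)
    m=cv2.morphologyEx(m,cv2.MORPH_CLOSE,np.ones((3,3),np.uint8))
    c=max(cv2.findContours(m,cv2.RETR_EXTERNAL,cv2.CHAIN_APPROX_NONE)[0],key=cv2.contourArea)[:,0]+[x0,y0]
    P=ray(s,c,z)[:,:2]; (c0,wh,a)=cv2.minAreaRect((P*1000).astype(np.float32))
    if wh[0]<wh[1]: a+=90; wh=wh[::-1]
    return c,P,np.round(c0,1),np.round(wh,1),round(((a+90)%180)-90,1)
E
python3 - <<'E'
import pickle,cv2
from h import *
s=pickle.load(open("top0.pkl","rb"))
H=cv2.cvtColor(s["frame"],cv2.COLOR_BGR2HSV)
for n,u in dict(lid=(459,325),cap=(366,283),case=(193,320),torch=(279,290),coaster=(470,236),cork_bg=(470,270),box=(170,230),clock=(310,180),clkbar=(327,182),dish=(215,150),perf=(420,165),mugside=(442,325)).items(): print(n,H[u[1],u[0]])
B=dict(lid=((435,300,485,350),(0,0,0),(180,255,35),.088),
 cap=((345,260,390,305),(60,60,0),(100,255,255),.08),
 case=((155,290,235,350),(0,170,60),(12,255,255),.032),
 torch=((245,265,315,312),(20,150,60),(35,255,255),.026),
 coaster=((440,205,500,265),(5,90,30),(14,255,120),.004),
 box=((135,200,230,275),(95,80,0),(125,255,255),.06),
 clock=((295,165,360,200),(0,0,110),(180,70,255),.048),
 bar=((305,172,350,192),(0,120,60),(6,255,255),.05,(172,120,60),(180,255,255)),
 balm=((228,225,256,250),(150,60,60),(180,255,255),.028))
for n,b in B.items():
    try:
        c,P,c0,wh,a=blob(s,*b);print(n,c0,wh,a)
        cv2.polylines(s["frame"],[c.astype(np.int32)],True,(0,255,0) if n!='cap' else (0,0,255),1)
    except Exception as e: print(n,e)
print('perf',ray(s,(422,172),0),'dish',ray(s,(223,155),.016))
cv2.imwrite("pics/m0.png",cv2.resize(s["frame"][130:360,130:510],None,fx=2.1,fy=2.1))
E
```

```text
lid [135  44  23]
cap [71 87 47]
case [ 11 177 118]
torch [ 23 160 113]
coaster [ 13 160  91]
cork_bg [ 17 114 136]
box [108 154  48]
clock [ 30  21 180]
clkbar [  1 203 137]
dish [ 15  29 107]
perf [ 12 179  77]
mugside [17 19 96]
lid [ 358.  -266.7] [56.5 56.5] -47.0
cap [439.9 -90.5] [43.8 42. ] 44.6
case [367.2 255.9] [97.6 58.3] -71.2
torch [433.5  80. ] [93.6 30.9] -66.4
coaster [ 551.4 -326.3] [91.4 87. ] -89.9
box [532.1 283.1] [141.4  88.6] 69.4
clock [656.4 -11.8] [107.8  51.5] 85.8
bar [659.9 -13.8] [53.4 12.8] 85.8
balm [542.3 166.5] [21.4 19.5] -89.9
perf [[ 6.98675716e-01 -2.30409179e-01 -1.11022302e-16]] dish [[0.73175821 0.21649446 0.016     ]]
```

View pics/m0.png

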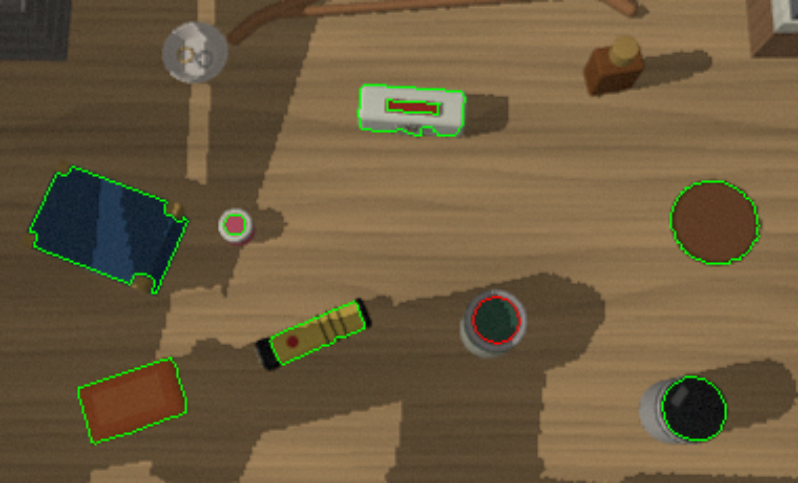

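```bash
cat > go.py <<'E'
# usage: go.py x y z [jawdeg]  -> shift (mm, tool axes) and turn (deg) still needed
import sys,numpy as np
from scipy.spatial.transform import Rotation as Ro
from plant import get_obs
o=get_obs(); R=Ro.from_euler("xyz",o["orientation"],degrees=True).as_matrix()
a=[float(v) for v in sys.argv[1:]]
j=np.degrees(np.arctan2(R[1,2],R[0,2]))
print("t",round(o["clock"],2),"pos",np.round(o["tool_pos"]*1000,1),"jaw",round(j,1),"xaxis",np.round(R[:,0],3),"q1,q6",np.round(o["joint_pos"][[0,5]],1),"open",round(o["opening"]*1000,1),"F",np.round(o["force"],1))
for i in range(0,len(a)-3,4):
    d=R.T@(np.array(a[i:i+3])-o["tool_pos"]*1000); t=(-(a[i+3]-j)+90)%180-90
    print("shift",np.round(d,1),"turn",round(t,1))
print("tool y",np.round(R[:,1],2),"tool z",np.round(R[:,2],2))
E
python3 go.py 480 250 227 90 358 -267 150 90
```

```text
t 0.15 pos [273.8 616.6 225.9] jaw -113.9 xaxis [-0.    -0.001 -1.   ] q1,q6 [ 82.6 -16.5] open 87.3 F [-0.4  0.1  0.8]
shift [ -0.8 337.3 251.3] turn -23.9
shift [ 76.9 435.6 773.3] turn -23.9
tool y [ 0.91 -0.41  0.  ] tool z [-0.41 -0.91  0.  ]
```

arm_command(
  commands=[0,0,0,10,100,0,0,0,10,100,0,0,0,10,100,0,0,0,10,100,0,0,0,10,100],
)

```text
clock: 0.78
tool_pos: [0.2733, 0.6156, 0.2237]
orientation: [56.9, 89.7, -108.6]
force: [-0.5, 0.2, 0.0]
opening: 0.0879
```

arm_command(
  commands=[0,0,0,8,100,0,0,0,8,100,0,50,-40,0,100,0,50,-40,0,100,0,50,-40,0,100],
)

```text
clock: 1.4
tool_pos: [0.385, 0.4632, 0.2213]
orientation: [73.7, 89.5, -108.2]
force: [1.0, 0.2, -0.4]
opening: 0.0877
```

arm_command(
  commands=[0,60,-30,0,100,0,60,-30,0,100,0,60,-30,0,100,0,60,0,0,100,0,60,0,0,100],
)

```text
clock: 2.02
tool_pos: [0.4597, 0.1684, 0.2225]
orientation: [72.5, 89.4, -109.4]
force: [1.3, -0.1, 0.1]
opening: 0.0876
```

```bash
python3 go.py 400 -267 200 180
```

```text
t 2.02 pos [459.7 168.4 222.5] jaw 178.1 xaxis [-0.004 -0.011 -1.   ] q1,q6 [ 43.4 -45.5] open 87.6 F [ 1.3 -0.1  0.1]
shift [ 27.4 436.9  45. ] turn -1.9
tool y [-0.03 -1.    0.01] tool z [-1.    0.03  0.  ]
```

arm_command(
  commands=[0,60,0,0,100,0,60,0,0,100,0,60,0,0,100,0,60,0,0,100,0,60,0,0,100],
)

```text
clock: 2.65
tool_pos: [0.4473, -0.1408, 0.2265]
orientation: [84.6, 89.4, -97.2]
force: [1.6, 0.2, 0.3]
opening: 0.0875
```

arm_command(
  commands=[5,50,20,0,100,10,50,15,0,100,10,30,10,0,100,0,0,0,0,100],
)

```text
clock: 3.15
tool_pos: [0.3947, -0.2768, 0.2019]
orientation: [82.9, 89.4, -99.2]
force: [0.3, 0.6, 0.1]
opening: 0.0876
```

```bash
python3 go.py 358 -267 200 180; python3 - <<'E'
from plant import *
from h import *
s=snapshot("wrist");pickle.dump(s,open("w1.pkl","wb"));cv2.imwrite("pics/w1.png",s["frame"])
f,cx,cy,M=cam(s);print("campos",-M[:3,:3].T@M[:3,3], proj(s,[[.358,-.267,.088],[.5514,-.3263,.004]]))
E
```

```text
t 3.15 pos [ 394.7 -276.8  201.9] jaw 177.9 xaxis [-0.002 -0.01  -1.   ] q1,q6 [-11.1   8.7] open 87.6 F [0.3 0.6 0.1]
shift [ 1.8 -8.4 37.1] turn -2.1
tool y [-0.04 -1.    0.01] tool z [-1.    0.04  0.  ]
campos [ 0.39121989 -0.35024722  0.36121596] [[367.30441251 246.72950503]
 [166.63714553 173.9913486 ]]
```

View pics/w1.png

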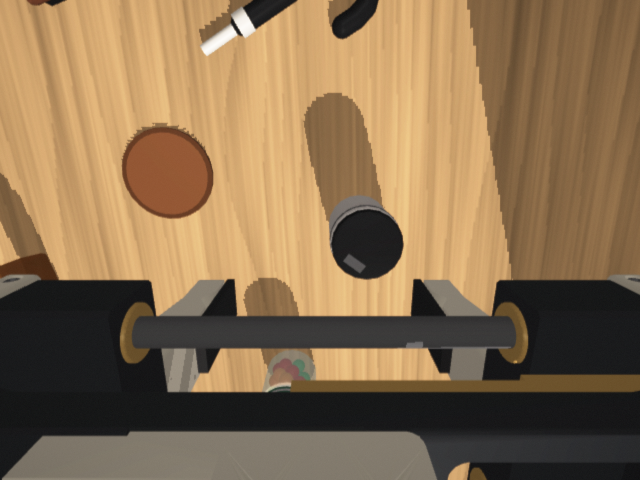

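The wrist view puts the lid at (367,243) and the coaster at (168,172), which agrees with the top-view estimates to within 2–3 mm.

```bash
python3 - <<'E'
from h import *
s=pickle.load(open("w1.pkl","rb"))
print(blob(s,(325,205,410,279),(0,0,0),(180,255,45),.088)[2:])
print(blob(s,(110,118,225,225),(5,120,60),(12,255,200),.004)[2:])
E
```

```text
(array([ 358.7, -268.9]), array([58. , 57.3]), -46.2)
(array([ 550.7, -326.2]), array([91.1, 89.1]), -2.1)
```

arm_command(
  commands=[20,-8,37,-2,100,40,0,0,0,100,0,0,0,0,100],
)

```text
clock: 3.58
tool_pos: [0.3596, -0.266, 0.1426]
orientation: [101.6, 89.4, -78.3]
force: [-0.1, 0.2, 0.4]
opening: 0.0875
```

```bash
python3 go.py 359 -267 32 180
```

```text
t 3.58 pos [ 359.6 -266.   142.6] jaw -179.9 xaxis [ 0.002 -0.011 -1.   ] q1,q6 [-10.5  10.2] open 87.5 F [-0.1  0.2  0.4]
shift [110.7  -0.2   0.9] turn 0.1
tool y [ 0.   -1.    0.01] tool z [-1. -0. -0.]
```

arm_command(
  commands=[40,2,0,0,100,40,0,0,0,100,28,0,0,0,100,0,0,0,0,100],
)

```text
clock: 4.08
tool_pos: [0.3685, -0.2693, 0.0391]
orientation: [128.0, 88.9, -51.5]
force: [-0.6, 0.1, 0.7]
opening: 0.0875
```

arm_command(
  commands=[0,0,0,0,0,0,0,0,0,0,0,0,0,0,0,0,0,0,0,0,0,0,0,0,0],
)

```text
clock: 4.7
tool_pos: [0.3714, -0.2695, 0.0438]
orientation: [136.5, 88.6, -43.0]
force: [-1.2, 0.2, -3.3]
opening: 0.0622
```

```bash
python3 go.py 551 -326 120 180
```

```text
t 4.7 pos [ 371.4 -269.5   43.8] jaw -179.5 xaxis [ 0.018 -0.016 -1.   ] q1,q6 [-10.6  10.1] open 62.2 F [-1.2  0.2 -3.3]
shift [ -72.1   59.4 -180.4] turn 0.5
tool y [ 0.01 -1.    0.02] tool z [-1.   -0.01 -0.02]
```

arm_command(
  commands=[-20,0,0,0,0,-30,0,-10,0,0,-30,0,-30,0,0,0,20,-40,0,0,0,20,-40,0,0],
)

```text
clock: 5.32
tool_pos: [0.4907, -0.3068, 0.1291]
orientation: [138.4, 88.7, -41.1]
force: [0.0, 0.2, -2.5]
opening: 0.0623
```

```bash
python3 go.py 551 -326 120 180
```

```text
t 5.33 pos [ 490.7 -306.8  129.1] jaw -179.5 xaxis [ 0.018 -0.015 -1.   ] q1,q6 [-12.2  12.2] open 62.3 F [ 0.   0.2 -2.5]
shift [ 10.5  19.6 -59.9] turn 0.5
tool y [ 0.01 -1.    0.02] tool z [-1.   -0.01 -0.02]
```

arm_command(
  commands=[10,10,-40,0,0,10,10,-20,0,0,0,0,0,0,0],
)

```text
clock: 5.7
tool_pos: [0.5557, -0.3283, 0.1085]
orientation: [138.6, 88.7, -40.9]
force: [-0.4, 0.1, -2.7]
opening: 0.0624
```

```bash
python3 go.py 551 -326 60 180;python3 - <<'E'
from plant import *
from h import *
s=snapshot("wrist");pickle.dump(s,open("w2.pkl","wb"));cv2.imwrite("pics/w2.png",s["frame"][100:])
E
```

```text
t 5.7 pos [ 555.7 -328.3  108.5] jaw -179.5 xaxis [ 0.018 -0.015 -1.   ] q1,q6 [-12.9  12.9] open 62.4 F [-0.4  0.1 -2.7]
shift [48.3 -3.1  5.5] turn 0.5
tool y [ 0.01 -1.    0.02] tool z [-1.   -0.01 -0.02]
```

View pics/w2.png

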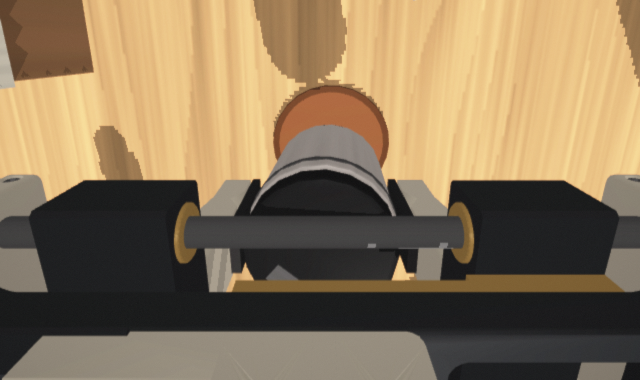

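The mug is held upright over the coaster (coaster at about (331,230) in the full frame).

arm_command(
  commands=[24,-2,4,0,0,20,0,0,0,0,0,0,0,0,0],
)

```text
clock: 6.12
tool_pos: [0.55, -0.326, 0.0649]
orientation: [139.8, 88.7, -39.7]
force: [0.5, -0.2, -2.5]
opening: 0.0624
```

```bash
python3 go.py 551 -326 49 180
```

```text
t 6.12 pos [ 550.  -326.    64.9] jaw -179.5 xaxis [ 0.018 -0.015 -1.   ] q1,q6 [-12.8  12.7] open 62.4 F [ 0.5 -0.2 -2.5]
shift [16.  -0.3 -0.7] turn 0.5
tool y [ 0.01 -1.    0.02] tool z [-1.   -0.01 -0.02]
```

arm_command(
  commands=[11,0,0,0,0,3,0,0,0,0,2,0,0,0,0],
)

```text
clock: 6.5
tool_pos: [0.551, -0.3264, 0.0506]
orientation: [142.4, 88.5, -37.1]
force: [0.4, 0.1, -2.3]
opening: 0.0624
```

```bash
python3 go.py 551 -326 49 180
```

```text
t 6.5 pos [ 551.  -326.4   50.6] jaw -179.5 xaxis [ 0.021 -0.016 -1.   ] q1,q6 [-12.8  12.7] open 62.4 F [ 0.4  0.1 -2.3]
shift [ 1.6 -0.5  0.1] turn 0.5
tool y [ 0.01 -1.    0.02] tool z [-1.   -0.01 -0.02]
```

arm_command(
  commands=[1.5,0,0,0,0,1.5,0,0,0,0],
)

```text
clock: 6.75
tool_pos: [0.5515, -0.3266, 0.0481]
orientation: [143.1, 88.4, -36.5]
force: [-0.8, -0.3, -2.1]
opening: 0.0623
```

```bash
python3 go.py 551 -326 49 180
```

```text
t 6.75 pos [ 551.5 -326.6   48.1] jaw -179.5 xaxis [ 0.022 -0.016 -1.   ] q1,q6 [-12.8  12.7] open 62.3 F [-0.8 -0.3 -2.1]
shift [-0.9 -0.6  0.4] turn 0.5
tool y [ 0.01 -1.    0.02] tool z [-1.   -0.01 -0.02]
```

arm_command(
  commands=[1.5,0,0,0,0,1.5,0,0,0,0],
)

```text
clock: 7.0
tool_pos: [0.5517, -0.3271, 0.0465]
orientation: [141.8, 88.4, -37.7]
force: [-6.1, 2.9, 15.9]
opening: 0.062
```

Contact (about 18 N). Release, lift and look.

arm_command(
  commands=[-0.8,0,0,0,0,0,0,0,0,100,0,0,0,0,100,0,0,0,0,100,-10,0,0,0,100],
)

```text
clock: 7.62
tool_pos: [0.5518, -0.3272, 0.0578]
orientation: [141.8, 88.3, -37.7]
force: [0.2, -0.6, -0.5]
opening: 0.0874
```

arm_command(
  commands=[-40,0,0,0,100,-40,0,0,0,100,-40,-20,0,0,100,0,-50,0,0,100,0,-50,0,0,100],
)

```text
clock: 8.25
tool_pos: [0.5489, -0.2054, 0.1835]
orientation: [144.6, 88.1, -35.1]
force: [1.0, -0.3, -0.7]
opening: 0.0877
```

```bash
python3 go.py 440 -90.5 150 180;python3 - <<'E'
from plant import *
from h import *
s=snapshot("wrist");pickle.dump(s,open("w3.pkl","wb"))
s2=snapshot("top");pickle.dump(s2,open("t3.pkl","wb"))
a=s["frame"];b=cv2.resize(s2["frame"][150:330,380:540],None,fx=2,fy=2)
cv2.imwrite("pics/w3.png",a);cv2.imwrite("pics/t3.png",b)
for ss in (s,s2): print(proj(ss,[[.551,-.326,.092],[.551,-.326,.004],[.440,-.0905,.08]]))
E
```

```text
t 8.25 pos [ 548.9 -205.4  183.5] jaw -179.7 xaxis [ 0.027 -0.019 -0.999] q1,q6 [-0.7  0.3] open 87.7 F [ 1.  -0.3 -0.7]
shift [  28.3 -116.   109.2] turn 0.3
tool y [ 0.   -1.    0.02] tool z [-1.   -0.   -0.03]
[[323.67265824  71.20893099]
 [326.27388591  91.60768374]
 [450.67149243 370.64101014]]
[[484.1477139  225.52017039]
 [469.70109327 235.50084804]
 [366.00596871 281.86405164]]
```

View pics/w3.png

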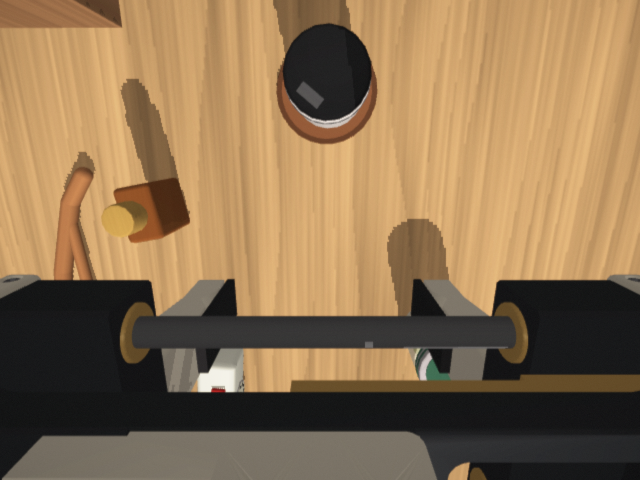

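```bash
python3 - <<'E'
from h import *
s=pickle.load(open("w3.pkl","rb"));t=pickle.load(open("t3.pkl","rb"))
print("wrist lid",blob(s,(275,15,380,120),(0,0,0),(180,255,50),.092)[2:])
print("top lid",blob(t,(455,195,515,255),(0,0,0),(180,255,38),.092)[2:])
t0=pickle.load(open("top0.pkl","rb"))
# jar top outline (cap rim): circle
print(blob(t0,(345,260,390,305),(60,60,0),(100,255,255),.08)[2:])
E
```

```text
wrist lid (array([ 549., -325.]), array([57.9, 57.6]), -48.7)
top lid (array([ 549.2, -322.7]), array([61.5, 55.2]), -89.9)
(array([439.9, -90.5]), array([43.8, 42. ]), 44.6)
```

arm_command(
  commands=[0,-40,35,0,100,0,-40,35,0,100,0,-33,35,0,100,0,0,0,0,100],
)

```text
clock: 8.85
tool_pos: [0.4416, -0.0887, 0.1807]
orientation: [148.5, 87.9, -30.9]
force: [0.5, -0.2, 0.3]
opening: 0.0874
```

```bash
python3 go.py 440 -90.5 31 180;python3 - <<'E'
from plant import *
from h import *
s=snapshot("wrist");pickle.dump(s,open("w4.pkl","wb"));cv2.imwrite("pics/w4.png",s["frame"])
print(proj(s,[[.440,-.0905,.08]]))
E
```

```text
t 8.85 pos [441.6 -88.7 180.7] jaw -179.4 xaxis [ 0.031 -0.019 -0.999] q1,q6 [ 15.2 -15.6] open 87.4 F [ 0.5 -0.2  0.3]
shift [149.5  -1.    6.3] turn 0.6
tool y [ 0.01 -1.    0.02] tool z [-1.   -0.01 -0.03]
[[328.47343191 240.15267815]]
```

View pics/w4.png

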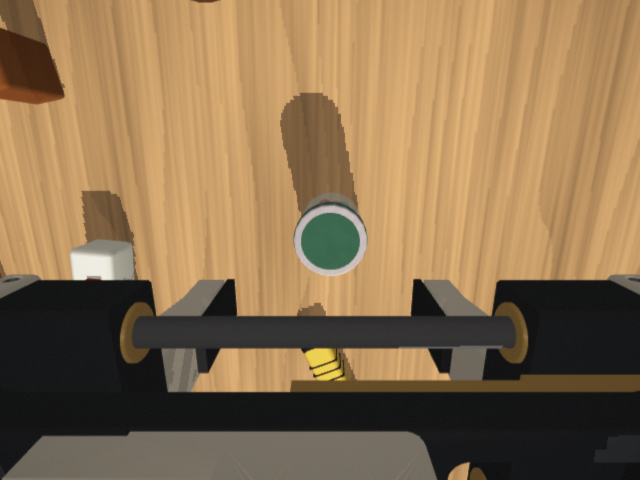

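Mug is centred to about 2 mm. Jar cap is at (330,240) versus predicted (328,240), so I descend.

arm_command(
  commands=[40,0,1,0,100,40,0,1,0,100,40,0,2,0,100,0,0,0,0,100],
)

```text
clock: 9.4
tool_pos: [0.4487, -0.0931, 0.0611]
orientation: [154.0, 87.5, -25.5]
force: [0.5, -0.6, 0.9]
opening: 0.088
```

```bash
python3 go.py 440 -90 32 180
```

```text
t 9.4 pos [448.7 -93.1  61.1] jaw -179.4 xaxis [ 0.039 -0.019 -0.999] q1,q6 [ 14.5 -16. ] open 88.0 F [ 0.5 -0.6  0.9]
shift [28.7 -3.7  9.8] turn 0.6
tool y [ 0.01 -1.    0.02] tool z [-1.   -0.01 -0.04]
```

arm_command(
  commands=[14,-3,9,0,100,14,0,0,0,100,0,0,0,0,100],
)

```text
clock: 9.78
tool_pos: [0.4456, -0.0915, 0.0365]
orientation: [156.1, 87.2, -23.3]
force: [0.4, 0.3, -0.1]
opening: 0.088
```

arm_command(
  commands=[0,0,0,0,0,0,0,0,0,0,0,0,0,0,0,0,0,0,0,0,0,0,0,0,0],
)

```text
clock: 10.4
tool_pos: [0.4475, -0.0915, 0.0396]
orientation: [158.4, 87.0, -21.1]
force: [0.5, 0.2, -2.2]
opening: 0.0581
```

```bash
python3 go.py 549.5 -235 110 180
```

```text
t 10.4 pos [447.5 -91.5  39.6] jaw -179.5 xaxis [ 0.048 -0.019 -0.999] q1,q6 [ 14.8 -17. ] open 58.1 F [ 0.5  0.2 -2.2]
shift [ -62.8  145.6 -103.9] turn 0.5
tool y [ 0.01 -1.    0.02] tool z [-1.   -0.01 -0.05]
```

arm_command(
  commands=[-30,0,-2,0,0,-30,10,-10,0,0,-5,45,-30,0,0,0,45,-30,0,0,0,45,-30,0,0],
)

```text
clock: 11.02
tool_pos: [0.5494, -0.2354, 0.1145]
orientation: [158.1, 87.0, -21.0]
force: [1.3, 1.9, -2.4]
opening: 0.0586
```

```bash
python3 go.py 549.5 -236 55 180;python3 - <<'E'
from plant import *
from h import *
s=snapshot("wrist");pickle.dump(s,open("w5.pkl","wb"));cv2.imwrite("pics/w5.png",s["frame"])
E
```

```text
t 11.03 pos [ 549.4 -235.4  114.5] jaw -179.1 xaxis [ 0.048 -0.019 -0.999] q1,q6 [-3.9  4.1] open 58.6 F [ 1.3  1.9 -2.4]
shift [59.4 -0.5  2.7] turn 0.9
tool y [ 0.02 -1.    0.02] tool z [-1.   -0.02 -0.05]
```

View pics/w5.png

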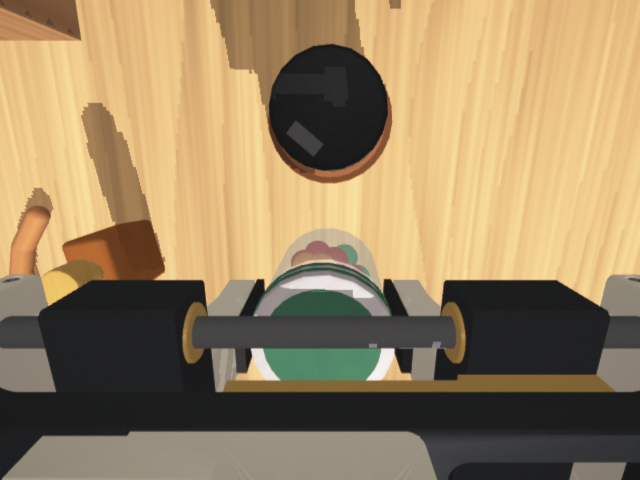

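The jar is held, and the mug lid is at (330,107), directly to its right.

arm_command(
  commands=[35,0,2,0,0,30,0,1,0,0,0,0,0,0,0],
)

```text
clock: 11.45
tool_pos: [0.5543, -0.2438, 0.0467]
orientation: [156.1, 86.9, -23.3]
force: [0.5, 0.0, -1.5]
opening: 0.0584
```

```bash
python3 go.py 549.5 -236 40 180
```

```text
t 11.45 pos [ 554.3 -243.8   46.7] jaw -179.3 xaxis [ 0.049 -0.021 -0.999] q1,q6 [-4.6  4.2] open 58.4 F [ 0.5  0.  -1.5]
shift [ 6.3 -8.   5. ] turn 0.7
tool y [ 0.01 -1.    0.02] tool z [-1.   -0.01 -0.05]
```

arm_command(
  commands=[2,-8,5,0,0,2,0,0,0,0,0,0,0,0,0],
)

```text
clock: 11.82
tool_pos: [0.5505, -0.2349, 0.0448]
orientation: [156.8, 86.7, -22.5]
force: [-0.2, 0.6, -2.3]
opening: 0.0586
```

```bash
python3 go.py 549.5 -236 40 180
```

```text
t 11.82 pos [ 550.5 -234.9   44.8] jaw -179.2 xaxis [ 0.053 -0.022 -0.998] q1,q6 [-3.7  3.3] open 58.6 F [-0.2  0.6 -2.3]
shift [4.8 1.  1.3] turn 0.8
tool y [ 0.01 -1.    0.02] tool z [-1.   -0.01 -0.05]
```

arm_command(
  commands=[2.5,1,1,0,0,2,0,0,0,0],
)

```text
clock: 12.08
tool_pos: [0.5506, -0.236, 0.0415]
orientation: [157.4, 86.6, -21.8]
force: [-0.4, -0.1, -2.3]
opening: 0.0583
```

arm_command(
  commands=[1.5,0,0,0,0,1,0,0,0,0],
)

```text
clock: 12.32
tool_pos: [0.551, -0.2364, 0.0398]
orientation: [157.0, 86.6, -22.2]
force: [-4.2, 2.8, 12.9]
opening: 0.0587
```

```bash
python3 go.py 549.5 -236 40 180
```

```text
t 12.32 pos [ 551.  -236.4   39.8] jaw -179.2 xaxis [ 0.056 -0.023 -0.998] q1,q6 [-3.9  3.4] open 58.7 F [-4.2  2.8 12.9]
shift [-0.3 -0.4  1.5] turn 0.8
tool y [ 0.01 -1.    0.02] tool z [-1.   -0.01 -0.06]
```

arm_command(
  commands=[-0.5,0,0,0,0,0,0,0,0,100,0,0,0,0,100,0,0,0,0,100,-15,0,-1,0,100],
)

```text
clock: 12.95
tool_pos: [0.551, -0.2362, 0.0551]
orientation: [156.6, 86.6, -22.6]
force: [0.4, -1.1, 0.4]
opening: 0.0867
```

arm_command(
  commands=[-50,0,-3,0,100,-50,0,-3,0,100,-20,-50,0,0,100,0,-60,0,0,100,0,-60,0,0,100],
)

```text
clock: 13.58
tool_pos: [0.5502, -0.0628, 0.1822]
orientation: [159.4, 86.2, -20.1]
force: [1.7, 0.3, 0.4]
opening: 0.0878
```

```bash
python3 go.py 367 256 150 198.8;python3 - <<'E'
from plant import *
from h import *
s=snapshot("wrist");pickle.dump(s,open("w6.pkl","wb"))
s2=snapshot("top");pickle.dump(s2,open("t6.pkl","wb"))
b=cv2.resize(s2["frame"][150:330,340:540],(640,576))
cv2.imwrite("pics/w6.png",np.hstack([cv2.resize(s["frame"][:300],(400,188)),]));cv2.imwrite("pics/t6.png",b)
print(proj(s,[[.5495,-.325,.092],[.5495,-.235,.08]]),proj(s2,[[.5495,-.325,.092],[.5495,-.235,.08]]))
print(blob(s2,(400,200,460,260),(60,60,0),(100,255,255),.08)[2:])
try: print(blob(s,(150,0,500,280),(60,60,0),(90,255,255),.08)[2:])
except Exception as e: print(e)
E
```

```text
t 13.57 pos [550.2 -62.8 182.2] jaw -179.5 xaxis [ 0.062 -0.023 -0.998] q1,q6 [ 15.3 -16.4] open 87.8 F [1.7 0.3 0.4]
shift [  13.5 -320.7  182.1] turn -18.3
tool y [ 0.01 -1.    0.02] tool z [-1.   -0.01 -0.06]
[[ 337.08712397 -205.84812093]
 [ 335.04215947  -10.27393036]] [[483.70393562 226.25253489]
 [436.78859831 227.62279176]]
(array([ 550.9, -236.3]), array([42.4, 41.4]), -89.9)
(array([ 550. , -220.9]), array([43.1, 16.5]), -0.8)
```

View pics/t6.png

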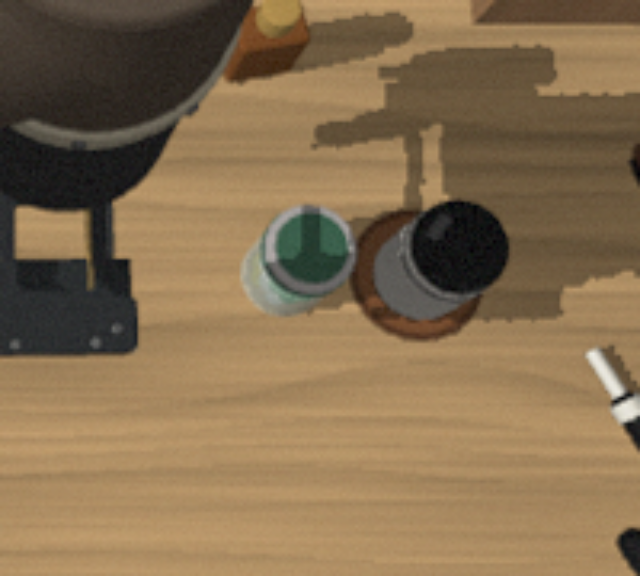

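Jar (551,−236) and mug (549,−325) give a gap of about 29 mm. Next is the case.

arm_command(
  commands=[0,-60,15,0,100,0,-60,25,0,100,0,-60,35,0,100,0,-60,45,0,100,0,-40,40,0,100],
)

```text
clock: 14.3
tool_pos: [0.4009, 0.2009, 0.1716]
orientation: [164.2, 85.9, -15.3]
force: [1.3, 1.2, -0.2]
opening: 0.0879
```

arm_command(
  commands=[0,0,0,-9,100,0,0,0,-9,100,0,0,0,0,100],
)

```text
clock: 14.68
tool_pos: [0.3986, 0.2045, 0.1747]
orientation: [149.1, 85.7, -11.6]
force: [-0.1, -0.0, 0.1]
opening: 0.0872
```

```bash
python3 go.py 367 256 150 198.8;python3 - <<'E'
from plant import *
from h import *
s=snapshot("wrist");pickle.dump(s,open("w7.pkl","wb"));cv2.imwrite("pics/w7.png",s["frame"])
print(proj(s,[[.367,.256,.032],[.532,.283,.06]]))
E
```

```text
t 14.68 pos [398.6 204.5 174.7] jaw -160.6 xaxis [ 0.073 -0.015 -0.997] q1,q6 [ 56.1 -39.6] open 87.2 F [-0.1 -0.   0.1]
shift [ 21.6 -59.9  14.3] turn 0.6
tool y [ 0.33 -0.94  0.04] tool z [-0.94 -0.33 -0.06]
[[346.02290365 294.17773931]
 [156.80202764 270.67435163]]
```

View pics/w7.png

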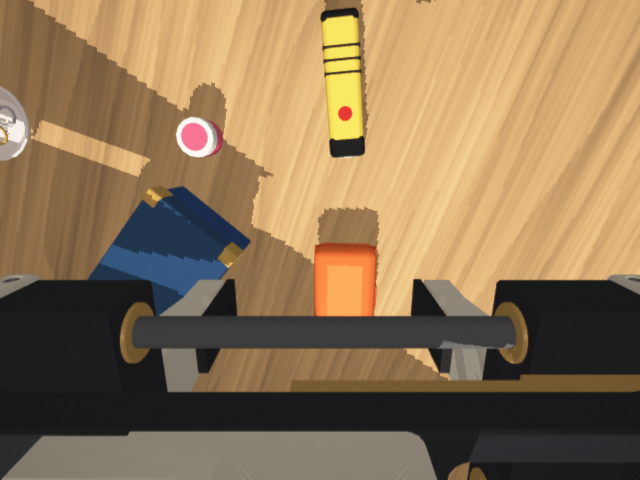

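Case is at columns 315–376, matching the prediction (346). The torch spans (339,10) to (347,154). Positioning over the case.

```bash
python3 go.py 367 256 60 198.8 ; python3 - <<'E'
from h import *
s=pickle.load(open("w7.pkl","rb"))
P=ray(s,[(339,10),(347,154)],.024);print(P,P.mean(0),np.degrees(np.arctan2(*(P[1]-P[0])[1::-1])),np.linalg.norm(P[1]-P[0]))
print(blob(s,(310,0,380,165),(20,120,60),(35,255,255),.026)[2:])
E
```

```text
t 14.72 pos [398.8 204.4 174.7] jaw -160.8 xaxis [ 0.073 -0.015 -0.997] q1,q6 [ 56.1 -39.8] open 88.0 F [-0.4 -0.3  0.1]
shift [111.4 -63.4  20.3] turn 0.4
tool y [ 0.33 -0.94  0.04] tool z [-0.94 -0.33 -0.06]
[[0.45498734 0.03373818 0.024     ]
 [0.41041592 0.13594094 0.024     ]] [0.43270163 0.08483956 0.024     ] 113.56239674863572 0.1114989448392984
(array([434.3,  81.4]), array([94.7, 29.8]), -66.3)
```

arm_command(
  commands=[40,-30,7,0,100,50,-30,7,0,100,20,0,4,0,100,0,0,0,0,100],
)

```text
clock: 15.22
tool_pos: [0.3724, 0.2556, 0.0615]
orientation: [153.9, 85.6, -7.9]
force: [0.9, -0.7, -0.3]
opening: 0.0879
```

```bash
python3 go.py 367 256 9 198.8
```

```text
t 15.22 pos [372.4 255.6  61.5] jaw -161.8 xaxis [ 0.076 -0.011 -0.997] q1,q6 [ 63.3 -50.9] open 87.9 F [ 0.9 -0.7 -0.3]
shift [52.  -3.9  8.6] turn -0.6
tool y [ 0.31 -0.95  0.03] tool z [-0.95 -0.31 -0.07]
```

arm_command(
  commands=[25,-3,5,-0.6,100,22,0,5,0,100,0,0,0,0,100],
)

```text
clock: 15.6
tool_pos: [0.3683, 0.2566, 0.0164]
orientation: [157.1, 85.4, -4.6]
force: [-0.1, -1.2, 0.5]
opening: 0.0877
```

```bash
python3 go.py 367 256 9 198.8
```

```text
t 15.6 pos [368.3 256.6  16.4] jaw -161.6 xaxis [ 0.08  -0.006 -0.997] q1,q6 [ 63.8 -53.8] open 87.7 F [-0.1 -1.2  0.5]
shift [ 7.3 -0.1  2. ] turn -0.4
tool y [ 0.31 -0.95  0.03] tool z [-0.95 -0.31 -0.07]
```

arm_command(
  commands=[10,0,2,0,0,0,0,0,0,0,0,0,0,0,0,0,0,0,0,0,0,0,0,0,0],
)

```text
clock: 16.23
tool_pos: [0.3692, 0.2579, 0.0091]
orientation: [160.7, 85.3, -1.1]
force: [-0.3, 0.2, -0.3]
opening: 0.0588
```

```bash
python3 go.py 367 256 9 198.8 532 283 150 159.4; python3 - <<'E'
from h import *
for n,z in (("top0",.06),("top0",.06)):
    pass
s=pickle.load(open("top0.pkl","rb"))
# lid-top outline check: draw estimated lid and case goal
c=np.array([.532,.283]);a=np.radians(-20.6)
for dx,dy in((-45,-65),(-45,65),(45,65),(45,-65)):
    p=c+np.array([dx*np.cos(a)-dy*np.sin(a),dx*np.sin(a)+dy*np.cos(a)])/1000
    q=[proj(s,[[*p,.06]])[0],proj(s,[[*p,0]])[0]]
    cv2.circle(s["frame"],tuple(int(round(v)) for v in q[0]),1,(0,255,255),-1)
cv2.imwrite("pics/box.png",cv2.resize(s["frame"][195:280,130:235],None,fx=6,fy=6))
E
```

```text
t 16.23 pos [369.2 257.9   9.1] jaw -161.8 xaxis [ 0.083 -0.002 -0.997] q1,q6 [ 63.8 -54.7] open 58.8 F [-0.3  0.2 -0.3]
shift [-0.1  1.1  2.7] turn -0.6
shift [-127.    30.5 -173. ] turn 38.8
tool y [ 0.31 -0.95  0.03] tool z [-0.95 -0.31 -0.08]
```

View pics/box.png

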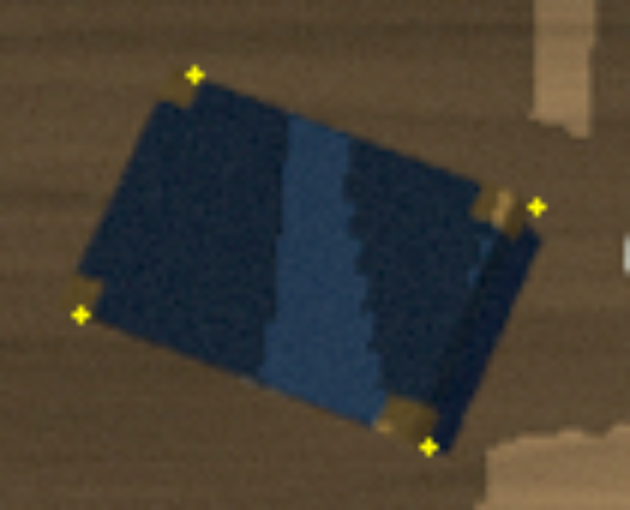

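The outline hull includes the box's side face. Keeping only the far 130 mm puts the lid centre at about (534,288.5).

arm_command(
  commands=[-60,0,-5,0,0,-60,0,-10,9.7,0,0,0,0,9.7,0,0,0,0,9.7,0,0,0,0,9.7,0],
)

```text
clock: 16.85
tool_pos: [0.3729, 0.2626, 0.1334]
orientation: [-160.6, 85.4, -2.4]
force: [-0.2, 0.4, -0.9]
opening: 0.0589
```

```bash
python3 go.py 534 288.5 120 159.4;python3 - <<'E'
from plant import *
from h import *
s=snapshot("wrist");pickle.dump(s,open("w8.pkl","wb"));cv2.imwrite("pics/w8.png",s["frame"])
E
```

```text
t 16.85 pos [372.9 262.6 133.4] jaw 158.2 xaxis [ 0.081 -0.003 -0.997] q1,q6 [ 63.8 -89.5] open 58.9 F [-0.2  0.4 -0.9]
shift [  26.3  -83.3 -138.5] turn -1.2
tool y [-0.37 -0.93 -0.03] tool z [-0.93  0.37 -0.08]
```

arm_command(
  commands=[0,-28,-46,-1.2,0,0,-28,-46,0,0,5,-27,-42,0,0,0,0,0,0,0],
)

```text
clock: 17.4
tool_pos: [0.5313, 0.292, 0.1402]
orientation: [-162.3, 85.4, -2.5]
force: [-1.1, 0.6, -1.5]
opening: 0.0588
```

```bash
python3 go.py 534 288.5 75 159.4;python3 - <<'E'
from plant import *
from h import *
s=snapshot("wrist");pickle.dump(s,open("w8.pkl","wb"));cv2.imwrite("pics/w8.png",s["frame"])
E
```

```text
t 17.4 pos [531.3 292.  140.2] jaw 159.7 xaxis [ 0.08  -0.003 -0.997] q1,q6 [ 49.6 -72.6] open 58.8 F [-1.1  0.6 -1.5]
shift [65.2  3.9  1.2] turn 0.3
tool y [-0.34 -0.94 -0.02] tool z [-0.94  0.35 -0.08]
```

View pics/w8.png

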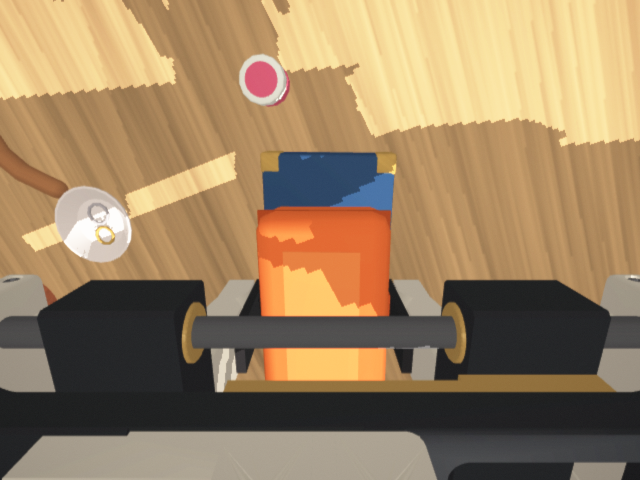

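The case is held. The lid's near end has corners at about (262,152) and (396,153).

```bash
python3 - <<'E'
from h import *
s=pickle.load(open("w8.pkl","rb"))
P=ray(s,[(261.5,152),(396.5,153)],.06)[:,:2]*1000
d=P[0]-P[1];L=np.linalg.norm(d);a=np.degrees(np.arctan2(d[1],d[0]));n=np.array([-d[1],d[0]])/L
print(P,L,a,"centre",P.mean(0)+65*n)
E
```

```text
[[552.86271154 214.2221576 ]
 [468.66000994 245.61591446]] 89.86469232912418 -20.447241243376418 centre [533.46876832 290.82366345]
```

arm_command(
  commands=[35,1,1,0,0,25,1,0,0,0,0,0,0,0,0],
)

```text
clock: 17.82
tool_pos: [0.5304, 0.2887, 0.0791]
orientation: [-163.1, 85.5, -3.0]
force: [0.6, -0.2, -0.8]
opening: 0.0586
```

```bash
python3 go.py 533.7 290 71 159.5
```

```text
t 17.82 pos [530.4 288.7  79.1] jaw 160.1 xaxis [ 0.078 -0.004 -0.997] q1,q6 [ 49.4 -72.9] open 58.6 F [ 0.6 -0.2 -0.8]
shift [ 8.3 -2.2 -2.1] turn 0.6
tool y [-0.34 -0.94 -0.02] tool z [-0.94  0.34 -0.07]
```

arm_command(
  commands=[4,-2,-2,0.6,0,2,0,0,0,0,1,0,0,0,0],
)

```text
clock: 18.2
tool_pos: [0.5337, 0.2912, 0.0751]
orientation: [-160.6, 85.4, -1.0]
force: [-0.4, 0.5, -1.1]
opening: 0.0587
```

```bash
python3 go.py 533.7 290 71 159.5
```

```text
t 18.2 pos [533.7 291.2  75.1] jaw 159.6 xaxis [ 0.081 -0.001 -0.997] q1,q6 [ 49.3 -73.4] open 58.7 F [-0.4  0.5 -1.1]
shift [ 4.1  1.2 -0.1] turn 0.1
tool y [-0.35 -0.94 -0.03] tool z [-0.93  0.35 -0.08]
```

arm_command(
  commands=[2,1,0,0,0,2,0,0,0,0,1,0,0,0,0],
)

```text
clock: 18.58
tool_pos: [0.5341, 0.2906, 0.0708]
orientation: [-159.7, 85.3, -0.0]
force: [-0.6, 0.2, 0.4]
opening: 0.0588
```

arm_command(
  commands=[1.5,0,0,0,0,1,0,0,0,0],
)

```text
clock: 18.82
tool_pos: [0.5349, 0.291, 0.069]
orientation: [-159.4, 85.2, 0.3]
force: [-1.6, 0.1, 4.6]
opening: 0.0585
```

Contact. Releasing, then moving toward the torch.

arm_command(
  commands=[-0.5,0,0,0,0,0,0,0,0,100,0,0,0,0,100,0,0,0,0,100,-40,0,-3,0,100],
)

```text
clock: 19.45
tool_pos: [0.5325, 0.2882, 0.1065]
orientation: [-162.8, 85.5, -3.2]
force: [-0.1, -0.1, 0.5]
opening: 0.0867
```

arm_command(
  commands=[-50,0,-4,0,100,0,55,10,-10,100,0,50,10,-10,100,0,50,5,-7,100,0,0,0,0,100],
)

```text
clock: 20.08
tool_pos: [0.4804, 0.1395, 0.1574]
orientation: [172.5, 85.2, 0.1]
force: [0.6, 0.4, -0.2]
opening: 0.0876
```

```bash
python3 go.py 433.5 82.5 120 203.6;python3 - <<'E'
from plant import *
from h import *
s=snapshot("wrist");pickle.dump(s,open("w9.pkl","wb"))
t=snapshot("top");pickle.dump(t,open("t9.pkl","wb"))
cv2.imwrite("pics/w9.png",np.hstack([cv2.resize(s["frame"],(400,300)),cv2.resize(t["frame"][150:330,120:360],(400,300))]))
print(blob(t,(135,190,235,285),(0,150,60),(12,255,255),.092)[2:])
E
```

```text
t 20.07 pos [480.4 139.5 157.4] jaw -172.4 xaxis [ 0.083  0.    -0.997] q1,q6 [ 41.3 -36.2] open 87.6 F [ 0.6  0.4 -0.2]
shift [33.4 49.9 56.9] turn -16.0
tool y [ 0.13 -0.99  0.01] tool z [-0.99 -0.13 -0.08]Traceback (most recent call last):
  File "<stdin>", line 6, in <module>
  File "h.py", line 17, in blob
    c=max(cv2.findContours(m,cv2.RETR_EXTERNAL,cv2.CHAIN_APPROX_NONE)[0],key=cv2.contourArea)[:,0]+[x0,y0]
      ~~~^^^^^^^^^^^^^^^^^^^^^^^^^^^^^^^^^^^^^^^^^^^^^^^^^^^^^^^^^^^^^^^^^^^^^^^^^^^^^^^^^^^^
ValueError: max() iterable argument is empty
```

View pics/w9.png

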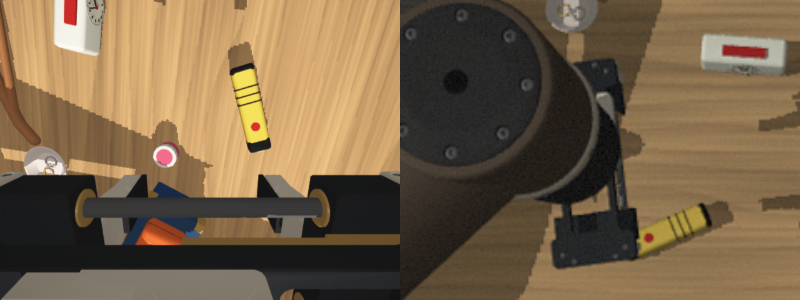

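Torch is unobstructed. The arm hides the box in the top view, so I'll check the case later.

arm_command(
  commands=[10,50,30,-8,70,20,0,27,-8,70,0,0,0,0,70],
)

```text
clock: 20.55
tool_pos: [0.4361, 0.0822, 0.1229]
orientation: [156.8, 85.1, 0.8]
force: [0.3, 0.8, 0.5]
opening: 0.0647
```

```bash
python3 go.py 433.5 83 60 203.6;python3 - <<'E'
from plant import *
from h import *
t=snapshot("top");pickle.dump(t,open("t10.pkl","wb"))
w=snapshot("wrist");pickle.dump(w,open("w10.pkl","wb"))
print("case",blob(t,(135,190,235,285),(0,150,60),(12,255,255),.092)[2:])
cv2.imwrite("pics/w10.png",np.hstack([cv2.resize(w["frame"],(400,300)),cv2.resize(t["frame"][150:330,120:360],(400,300))]))
E
```

```text
t 20.55 pos [436.1  82.2 122.9] jaw -155.9 xaxis [ 0.085  0.001 -0.996] q1,q6 [ 39.1 -18.2] open 64.7 F [0.3 0.8 0.5]
shift [62.4 -3.9  6.9] turn 0.5
tool y [ 0.4  -0.91  0.03] tool z [-0.91 -0.41 -0.08]
case (array([535.6, 300.3]), array([75.5, 59.3]), 69.4)
```

View pics/w10.png

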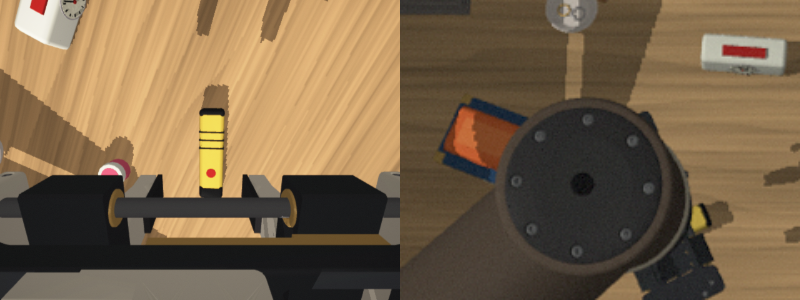

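arm_command(
  commands=[30,-3,3,0,70,30,-1,4,0,70,0,0,0,0,70],
)

```text
clock: 21.02
tool_pos: [0.4408, 0.0897, 0.0652]
orientation: [159.8, 84.6, 3.6]
force: [-0.2, 0.3, -0.1]
opening: 0.0615
```

```bash
python3 go.py 433.5 83 4 203.6
```

```text
t 21.02 pos [440.8  89.7  65.2] jaw -156.1 xaxis [ 0.093  0.006 -0.996] q1,q6 [ 39.6 -20.4] open 61.5 F [-0.2  0.3 -0.1]
shift [60.2  1.2 14.8] turn 0.3
tool y [ 0.4  -0.92  0.03] tool z [-0.91 -0.4  -0.09]
```

arm_command(
  commands=[22,1,12,0,70,15,0,2,0,70,0,0,0,0,70],
)

```text
clock: 21.4
tool_pos: [0.4368, 0.0874, 0.0302]
orientation: [161.1, 84.3, 4.9]
force: [0.9, -1.3, -0.5]
opening: 0.0612
```

```bash
python3 go.py 433.5 83 4 203.6
```

```text
t 21.4 pos [436.8  87.4  30.2] jaw -156.1 xaxis [ 0.099  0.009 -0.995] q1,q6 [ 39.7 -22.3] open 61.2 F [ 0.9 -1.3 -0.5]
shift [25.7  1.9  7.3] turn 0.3
tool y [ 0.4  -0.92  0.03] tool z [-0.91 -0.4  -0.09]
```

arm_command(
  commands=[12,1,6,0,70,8,0,2,0,70,0,0,0,0,70],
)

```text
clock: 21.78
tool_pos: [0.4357, 0.0864, 0.0126]
orientation: [162.6, 84.0, 6.4]
force: [0.1, 0.5, 0.5]
opening: 0.0612
```

```bash
python3 go.py 433.5 83 4 203.6
```

```text
t 21.77 pos [435.7  86.4  12.6] jaw -156.1 xaxis [ 0.104  0.012 -0.995] q1,q6 [ 39.6 -23.7] open 61.2 F [0.1 0.5 0.5]
shift [8.3 1.9 4.3] turn 0.3
tool y [ 0.4  -0.92  0.03] tool z [-0.91 -0.4  -0.1 ]
```

arm_command(
  commands=[9,2,4,0,50,0,0,0,0,0,0,0,0,0,0,0,0,0,0,0,0,0,0,0,0],
)

```text
clock: 22.4
tool_pos: [0.434, 0.083, 0.0038]
orientation: [162.7, 83.9, 6.5]
force: [-2.5, 2.0, 3.1]
opening: 0.0312
```

```bash
python3 go.py 433.5 83 4 203.6 575 -8 100 175.8
```

```text
t 22.4 pos [434.   83.    3.8] jaw -156.1 xaxis [ 0.105  0.012 -0.994] q1,q6 [ 39.3 -24.3] open 31.2 F [-2.5  2.   3.1]
shift [-0.3 -0.2  0.4] turn 0.3
shift [ -82.   142.9 -101.4] turn 28.1
tool y [ 0.4  -0.92  0.03] tool z [-0.91 -0.4  -0.1 ]
```

arm_command(
  commands=[-40,0,-4,0,0,-50,0,-5,9.4,0,0,0,0,9.4,0,0,0,0,9.4,0,0,0,0,0,0],
)

```text
clock: 23.02
tool_pos: [0.4318, 0.0849, 0.096]
orientation: [-168.8, 84.1, 6.0]
force: [0.6, -0.2, -0.5]
opening: 0.0309
```

```bash
python3 go.py 575 -8 100 175.8; python3 - <<'E'
from plant import *
from h import *
t=snapshot("top");pickle.dump(t,open("t11.pkl","wb"))
w=snapshot("wrist");pickle.dump(w,open("w11.pkl","wb"))
print("case",blob(t,(135,190,235,285),(0,150,60),(12,255,255),.092)[2:])
for s,b in((t,(295,165,360,200)),):
    print("bar",blob(s,b,(0,120,60),(6,255,255),.05,(172,120,60),(180,255,255))[2:])
cv2.imwrite("pics/w11.png",np.hstack([cv2.resize(w["frame"],(400,300)),cv2.resize(t["frame"][150:330,120:360],(400,300))]))
E
```

```text
t 23.02 pos [431.8  84.9  96. ] jaw 174.7 xaxis [ 0.102  0.011 -0.995] q1,q6 [ 40.  -49.3] open 30.9 F [ 0.6 -0.2 -0.5]
shift [   9.7   79.6 -150.7] turn -1.1
tool y [-0.09 -1.   -0.02] tool z [-0.99  0.09 -0.1 ]
case (array([531.1, 288.7]), array([100.7,  59.1]), 69.0)
bar (array([659.9, -13.7]), array([53.4, 13.1]), 85.1)
```

View pics/w11.png

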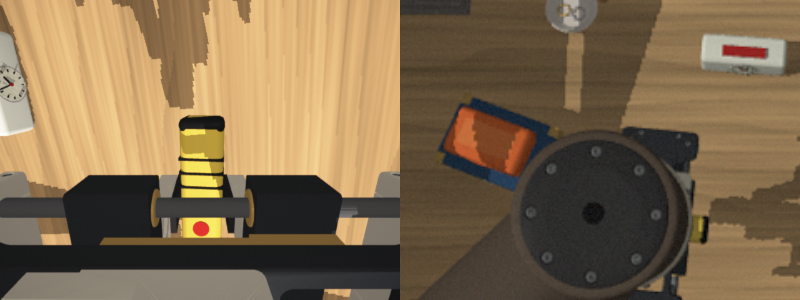

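The case is whole and centred on the lid in the top view, and the torch is held. Moving in front of the clock to refine.

arm_command(
  commands=[0,27,-48,-1,0,0,27,-48,0,0,0,25,-46,0,0,0,0,0,0,0],
)

```text
clock: 23.62
tool_pos: [0.5709, -0.0057, 0.1071]
orientation: [-171.5, 84.2, 5.6]
force: [-1.2, -0.1, -0.5]
opening: 0.0307
```

```bash
python3 go.py 575 -8 20 175.8; python3 - <<'E'
from plant import *
from h import *
t=snapshot("top");pickle.dump(t,open("t12.pkl","wb"))
w=snapshot("wrist");pickle.dump(w,open("w12.pkl","wb"))
print("bar w",blob(w,(0,0,320,400),(0,120,60),(6,255,255),.048,(172,120,60),(180,255,255))[2:])
a=np.radians(-4.5);q=[[.66+dx*np.cos(a)-dy*np.sin(a),-.0137+dx*np.sin(a)+dy*np.cos(a),.048] for dx in(-.02,.02) for dy in(-.055,.055)]
for s in(t,w): print(proj(s,q))
cv2.imwrite("pics/w12.png",np.hstack([w["frame"][60:360,0:400],cv2.resize(t["frame"][160:235,280:380],(400,300))]))
E
```

```text
t 23.62 pos [570.9  -5.7 107.1] jaw 177.1 xaxis [ 0.1    0.01  -0.995] q1,q6 [ 20.1 -24.4] open 30.7 F [-1.2 -0.1 -0.5]
shift [87.   3.3  4.4] turn 1.3
tool y [-0.05 -1.   -0.01] tool z [-0.99  0.05 -0.1 ]
bar w (array([659.4, -14.8]), array([52. , 14.3]), 85.8)
[[351.40635991 191.62184129]
 [299.71201493 187.6364873 ]
 [352.6123404  173.86757253]
 [301.39222518 169.9512929 ]]
[[221.25500503 166.20814858]
 [230.44388307 320.60493041]
 [160.79952548 163.96620744]
 [177.58030015 316.56886362]]
```

View pics/w12.png

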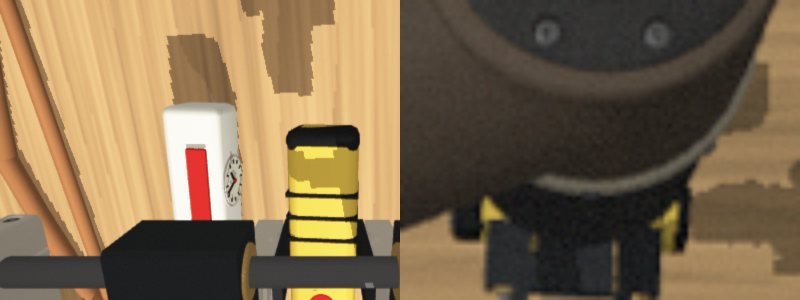

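Clock's far corners are at about (164,167) and (218,165), against predicted (161,164) and (221,166), so the pose (660,−13.7), yaw −4.4° is confirmed.

```bash
python3 go.py 575.3 -7.2 20 175.6;python3 - <<'E'
from h import *
w=pickle.load(open("w12.pkl","rb"))
e=ray(w,[(323,187)],.125)[0,:2]*1000;u=np.array([np.cos(np.radians(87.1)),np.sin(np.radians(87.1))]);print(e,e+57.5*u)
E
```

```text
t 23.73 pos [567.9  -4.8 106.6] jaw 177.1 xaxis [ 0.098  0.01  -0.995] q1,q6 [ 20.2 -24.6] open 31.1 F [ 0.4  0.  -1.9]
shift [86.9  3.3  0.9] turn 1.5
tool y [-0.05 -1.   -0.01] tool z [-0.99  0.05 -0.1 ]
[563.62196639 -62.30655587] [566.53106045  -4.88019283]
```

arm_command(
  commands=[35,3,2,1.3,0,35,0,2,0,0,0,0,0,0,0],
)

```text
clock: 24.1
tool_pos: [0.5682, -0.0056, 0.0352]
orientation: [-170.2, 84.4, 5.9]
force: [-0.2, -0.3, -0.6]
opening: 0.0307
```

```bash
python3 go.py 575.3 -7.2 5 175.6
```

```text
t 24.1 pos [568.2  -5.6  35.2] jaw 176.1 xaxis [ 0.097  0.01  -0.995] q1,q6 [ 20.1 -26. ] open 30.7 F [-0.2 -0.3 -0.6]
shift [30.8  1.6 -4.2] turn 0.5
tool y [-0.07 -1.   -0.02] tool z [-0.99  0.07 -0.1 ]
```

arm_command(
  commands=[15,2,-5,0.5,0,8,0,0,0,0,0,0,0,0,0],
)

```text
clock: 24.48
tool_pos: [0.5768, -0.0065, 0.0142]
orientation: [-169.5, 84.2, 6.3]
force: [-0.6, 0.8, -1.5]
opening: 0.0306
```

```bash
python3 go.py 576.3 -7.2 5 175.6
```

```text
t 24.48 pos [576.8  -6.5  14.2] jaw 175.8 xaxis [ 0.1    0.011 -0.995] q1,q6 [ 19.7 -26.1] open 30.6 F [-0.6  0.8 -1.5]
shift [9.1 0.9 1.3] turn 0.2
tool y [-0.07 -1.   -0.02] tool z [-0.99  0.07 -0.1 ]
```

arm_command(
  commands=[5,1,1,0.2,0,2,0,0,0,0,1,0,0,0,0],
)

```text
clock: 24.85
tool_pos: [0.5772, -0.0072, 0.0069]
orientation: [-169.1, 84.1, 6.5]
force: [-0.0, -0.1, -1.6]
opening: 0.0308
```

```bash
python3 go.py 576.3 -7.2 5 175.6
```

```text
t 24.85 pos [577.2  -7.2   6.9] jaw 175.5 xaxis [ 0.102  0.012 -0.995] q1,q6 [ 19.6 -26.3] open 30.8 F [-0.  -0.1 -1.6]
shift [1.8 0.1 1. ] turn -0.1
tool y [-0.08 -1.   -0.02] tool z [-0.99  0.08 -0.1 ]
```

arm_command(
  commands=[1.5,0,1,0,0,1,0,0,0,0],
)

```text
clock: 25.1
tool_pos: [0.5777, -0.0069, 0.0051]
orientation: [-169.2, 84.0, 6.5]
force: [-0.0, -1.3, 2.8]
opening: 0.0311
```

Contact is starting. Release at partial opening, lift away and look.

arm_command(
  commands=[0,0,0,0,60,0,0,0,0,60,0,0,0,0,60,-20,0,-2,0,60,-40,0,-3,0,60],
)

```text
clock: 25.72
tool_pos: [0.5734, -0.0087, 0.063]
orientation: [-169.8, 84.4, 5.8]
force: [1.0, 0.8, -0.3]
opening: 0.0528
```

arm_command(
  commands=[-60,0,-3,0,60,-30,-40,0,0,60,0,-60,0,0,60,0,-60,0,0,60,0,-60,0,0,60],
)

```text
clock: 26.35
tool_pos: [0.5859, 0.2122, 0.165]
orientation: [-167.9, 84.0, 7.3]
force: [1.1, 0.9, -0.6]
opening: 0.0527
```

arm_command(
  commands=[0,-60,10,0,60,0,-60,20,0,60,0,-60,30,0,60,0,-60,30,0,60,0,-30,30,0,60],
)

```text
clock: 26.98
tool_pos: [0.4918, 0.4866, 0.1581]
orientation: [-168.0, 84.0, 7.2]
force: [0.6, -0.4, -0.3]
opening: 0.0526
```

```bash
python3 go.py; python3 - <<'E'
from plant import *
from h import *
t=snapshot("top");pickle.dump(t,open("tf.pkl","wb"));cv2.imwrite("pics/tf.png",cv2.resize(t["frame"][130:350,130:530],(800,440)))
B=dict(torch=((280,180,370,270),(20,130,60),(35,255,255),.026),bar=((300,165,360,200),(0,120,60),(6,255,255),.05,(172,120,60),(180,255,255)),
 case=((135,190,235,285),(0,150,60),(12,255,255),.092),cap=((400,200,460,260),(60,60,0),(100,255,255),.08),lid=((455,195,515,255),(0,0,0),(180,255,38),.092),balm=((228,225,256,250),(150,60,60),(180,255,255),.028))
for n,b in B.items():
    try: print(n,blob(t,*b)[2:])
    except Exception as e: print(n,"none")
E
```

```text
t 26.98 pos [491.8 486.6 158.1] jaw 175.1 xaxis [ 0.104  0.013 -0.995] q1,q6 [ 63.5 -71.6] open 52.6 F [ 0.6 -0.4 -0.3]
tool y [-0.08 -1.   -0.02] tool z [-0.99  0.08 -0.1 ]
torch (array([573.6,  -9.7]), array([93.9, 35.2]), 85.0)
bar (array([659.7, -13.7]), array([53.4, 12.7]), 85.1)
case (array([531.5, 288.2]), array([100.1,  58.8]), 68.5)
cap (array([ 550.9, -236.3]), array([42.4, 41.4]), -89.9)
lid (array([ 549. , -324.2]), array([59.2, 56.7]), -82.2)
balm (array([541.3, 166.5]), array([21.9, 21.2]), 2.2)
```

```bash
python3 - <<'E'
from h import *
a=pickle.load(open("top0.pkl","rb"))["frame"];t=pickle.load(open("tf.pkl","rb"));b=t["frame"]
A=blob(pickle.load(open("t9.pkl","rb")),(405,148,442,178),(5,120,30),(16,255,120),.0)[2:]
for n,(x0,y0,x1,y1) in dict(perf=(408,145,442,178),dish=(205,138,242,172),balm=(230,226,254,248)).items():
    g=[cv2.cvtColor(f,cv2.COLOR_BGR2GRAY).astype(np.float32)[y0:y1,x0:x1] for f in(a,b)]
    print(n,cv2.phaseCorrelate(g[0],g[1]))
# torch ends: dark or yellow along the torch, cast on z=.026; brightness profile along the long axis
c=np.array([.576,-.0085]);u=np.array([np.cos(np.radians(85.3)),np.sin(np.radians(85.3))])
h=cv2.cvtColor(b,cv2.COLOR_BGR2HSV);out=[]
for s in np.arange(-70,71,4):
    p=proj(t,[[*(c+u*s/1000),.026]])[0].round().astype(int);out.append((int(s),*h[p[1],p[0]].tolist()))
print(out)
E
```

```text
perf ((0.12629994551683765, 0.05373754675582276), 0.9863886454223115)
dish ((-0.019067881524897246, -0.05827283109626791), 1.0199377848042381)
balm ((0.4509431558074102, 0.5823968360418021), 0.5414541057414479)
[(-70, 18, 109, 89), (-66, 16, 106, 87), (-62, 18, 120, 85), (-58, 16, 117, 85), (-54, 17, 99, 49), (-50, 5, 81, 19), (-46, 23, 161, 114), (-42, 23, 161, 106), (-38, 22, 180, 105), (-34, 23, 161, 108), (-30, 23, 167, 104), (-26, 24, 162, 60), (-22, 23, 177, 104), (-18, 25, 154, 53), (-14, 24, 177, 104), (-10, 24, 158, 95), (-6, 23, 145, 60), (-2, 23, 161, 109), (2, 24, 162, 107), (6, 23, 156, 108), (10, 23, 163, 108), (14, 24, 162, 107), (18, 16, 183, 99), (22, 1, 192, 85), (26, 179, 199, 86), (30, 8, 202, 87), (34, 24, 164, 107), (38, 23, 170, 105), (42, 24, 165, 110), (46, 23, 114, 29), (50, 116, 119, 15), (54, 165, 85, 6), (58, 90, 43, 24), (62, 21, 76, 101), (66, 17, 110, 90), (70, 17, 114, 87)]
```

```bash
python3 -c "
from plant import *
print(close_job())"
```

```text
the job is handed in; nothing more can be done
None
```

I placed all four things in the order asked and handed the job in at about 27 s. I got no verdict back. Before that, the arm was clear of everything.

| Item | Last measurement |
|---|---|
| Mug | On the coaster, about 2 mm off its centre |
| Jar | Directly left of the mug, in line in x to about 2 mm, gap about 28–29 mm |
| Case | On the box lid, centred to about 2 mm and along it to about 1° |
| Torch | Lying flat in front of the clock, gap about 50 mm, centred to about 1–2 mm and parallel within about 1° |

- **Perfume and ring dish:** the before and after pictures match to within 0.15 pixel, so neither moved.
- **Lip-balm pot:** the image match here was poor (score 0.54), possibly because its lighting had changed. Its colour blob moved by only 1 mm and I saw no sign that the arm touched it, so I judged it unmoved.
- **Final picture:** I could not view it because the 16-picture limit was reached, so the last checks are numbers only.
- **Tool tilt:** the tool slowly tilted by up to about 6° during the job, and I allowed for that in the moves.

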